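# Stack two ferrite ring cores on a post

### The job

Three coated ferrite ring cores lie on the bench. Thread the thickest one (yellow) onto the fixture's steel post so that it lies flat on the base, then thread the thinnest one (red) on top of it; leave the middle one (green) where it lies. Ferrite is brittle: set the rings down, do not drop them.

Things in the scene. Friction and masses are not known exactly. Their poses are not given: they have to be found in the camera images.
- post_foot (a point): foot of the upright steel post of the stacking fixture, at the centre of the top face of its fixed aluminium base (110 x 110 mm, 12 mm thick, lying on the bench; rings rest on this face). The post is 14 mm in diameter with a slightly tapered tip and stands 50 mm above this point; z points up along it.
- thick_center (a point): coated ferrite ring core (flat ring), yellow, lying flat: outer diameter 54 mm, hole 34 mm through it, 26 mm thick, about 170 g. The point is the centre of the ring, half-way up its thickness; z is the ring's axis. Goes on first.
- thin_center (a point): coated ferrite ring core (flat ring), red, lying flat: outer diameter 54 mm, hole 34 mm through it, 12 mm thick, about 80 g. The point is the centre of the ring, half-way up its thickness; z is the ring's axis. Goes on second, on top of the yellow one.
- middle_center (a point): coated ferrite ring core (flat ring), green, lying flat: outer diameter 54 mm, hole 34 mm through it, 18 mm thick, about 120 g. The point is the centre of the ring, half-way up its thickness; z is the ring's axis. A bystander, to be left alone.
Mind the look-alikes: they are no part of the job. Of the things like the part that bears thick_center, leave any that is blue; of the rest the smaller one is meant.

How it is judged:
By the outcome, as a careful person would: the job done as asked, in the order asked, and still so for the second after the job is handed in, with the robot touching nothing.
It also fails if it takes over 58 s, if anything falls off the work surface, if the arm or the gripper's body presses on something with over 40 N, if the wrist force passes 120 N, or if a joint passes its speed limit or range.

### The arm

A 6-joint arm with a two-finger parallel gripper is mounted at the origin on the work surface. World frame = base frame: x ahead of the robot, y to its left, z up, the work surface at z = 0. Lengths are in m, angles in degrees, forces in N, time in s.
With the tool pointing down it reaches from about 0.4 to 0.925 m from the base axis. Payload 3.4 kg.
Tool frame: the origin (TCP) lies at the very end of the fingers, on their centre line; the grasp point (between the pads) lies behind it (manip.pinch_z is the z of the grasp point in the tool frame, in m); z points along the fingers, y is the line along which they close (so a half turn about z gives the same grasp; the last joint's range is limited). The gripper opens to 85 mm and grips with 20 to 120 N. Pads are 22 mm wide; open, the fingers measure 114 mm over their backs; the gripper's body (76 mm by 85 mm) begins 54 mm behind the grasp point. The pads swing forward as they close: fully open they stand 13 mm farther back than shut.
Start: joints at [61.793, 17.578, 86.31, -0, 76.112, -4.211], TCP at [0.234, 0.525, 0.231] pointing down, gripper open.
Joint ranges: [-179.03, 179.03], [-60, 130.46], [8.19, 133.38], [-81.62, 261.62], [5.75, 156.47], [-153.77, 153.77]. Speed limits (degrees/s): [147.25, 147.25, 180, 180, 180, 180].

### API

Orientations are given as [roll, pitch, yaw] about the fixed x, y, z axes, in that order (R = Rz(yaw) Ry(pitch) Rx(roll)).
In Python, from bench import manip, grab_frame, camera_model gives the robot as it stands.
- The arm moves only by the shell command python3 -m creep 'ROWS'. ROWS is text: rows parted by semicolons, each of 7 numbers parted by spaces: the shift along the tool's x, y, z scaled (see below), then the turn, a rotation vector about the tool's x, y, z scaled (see below), then the closure, from -1 (fully open) to 1 (shut). In form: tx ty tz rx ry rz jaw; .... A call has 1 to 8 rows; each row shifts and turns the commanded pose from where the row before left it, along the tool's axes as they then stand; what a row does not reach is not made up. The controller multiplies each number of a shift by 4 cm and each number of a turn by 4 degrees. A row lasts 1/10 s, in which the tool goes at most 50 mm and 8.59 degrees, less where a joint would pass 70% of its speed; a pose out of reach is approached as far as the arm can. A call with a number of a shift or a turn outside -1 to 1 is refused whole. A call with a gripper value outside its range is refused whole. The fingers move at their own pace and stop on an object; the grip force is fixed at half the most. Time passes only in rows, so rows that do not move let the fingers close. It gives the time, the measured TCP pose, the force, the opening and the grip force at its end, in the units of the state.
- manip.get_state(): the state, without advancing time (a new reading comes with each control period).
- grab_frame(name): name is "scene" or "top"; returns the picture (384x512x3 uint8, blue, green, red); there is no depth.
- camera_model(name): a dict with "intrinsics" (3x3 intrinsics, pixels), "cam_to_world" (4x4, takes a point from camera to world coordinates). Camera axes: x right, y down, z forward; pixel columns grow to the right and rows downward; lengths in m; the calibration is good to about 2 mm. A picture is of the moment at which its call begins. camera_model takes no time and is no camera call.
- manip.sign_off(): hands the job in; it is judged then, once.
The state is a dict: "clock": time; "q": joint angles; "joint_vel": joint speeds; "tau": joint torques, N m; "tool_pos": TCP position; "tool_rot": TCP orientation; "ft_force": force on the tool from outside, world axes, zero at the start; "moment": the same for the moment, N m; "gripper_width": finger opening in m; "gripper_force": force on a finger pad.
Only numpy, scipy, OpenCV 4.12 (cv2) and the standard library are available. Lean on these libraries where they do the work, as an engineer would, in place of code of your own. Each camera call takes 0.05 s, during which the arm holds its last target. There are 200 camera calls.

## Working session

There is one attempt and no reset: what is moved stays moved. The work goes in short steps, Python scripts to look and compute and a shell command to move; the robot and the scene stay as the last step left them, time stands still between calls to the robot, and variables do not carry over. Pictures are saved under pics/ and viewed, at most 10 in all, crops included, and the job is handed in when it is done.

```bash
mkdir -p pics; ls; python3 - <<'E'
from bench import manip,grab_frame,camera_model
import cv2,numpy as np
a=grab_frame("scene");b=grab_frame("top")
cv2.imwrite("pics/s0.png",a);cv2.imwrite("pics/t0.png",b)
for n in("scene","top"):
    c=camera_model(n);print(np.round(c["intrinsics"],1),np.round(c["cam_to_world"],3))
print(manip.get_state(),manip.pinch_z)
E
```

```text
pics
[[424.2   0.  250.5]
 [  0.  424.2 193.9]
 [  0.    0.    1. ]] [[-0.385  0.641 -0.664  1.182]
 [ 0.923  0.272 -0.272  0.245]
 [ 0.007 -0.717 -0.697  0.734]
 [ 0.     0.     0.     1.   ]]
[[390.3   0.  255. ]
 [  0.  390.3 188.8]
 [  0.    0.    1. ]] [[-0.018 -0.997  0.079  0.446]
 [-1.     0.018  0.004 -0.02 ]
 [-0.006 -0.079 -0.997  1.018]
 [ 0.     0.     0.     1.   ]]
{'clock': 0.1, 'q': array([ 6.17940074e+01,  1.76187537e+01,  8.63759850e+01,  2.28620846e-03,
        7.61116819e+01, -4.20978670e+00]), 'joint_vel': array([-0.03526998, -0.0017108 , -0.15363296, -0.01167979, -0.06731646,
        0.06724947]), 'tau': array([ 2.04531512e-03, -4.58521342e+01, -2.52610463e+01, -2.25134195e-04,
        5.41709349e-03, -1.25355487e-05]), 'tool_pos': array([0.23353806, 0.52475285, 0.23046813]), 'tool_rot': array([-1.79894029e+02, -1.00245386e-02,  1.56003234e+02]), 'ft_force': array([-0.33671762, -0.30406137, -0.55785918]), 'moment': array([-0.03172819,  0.05040365,  0.0206256 ]), 'gripper_force': 0.0, 'gripper_width': 0.08522181930166868} -0.0187
```

View pics/s0.png

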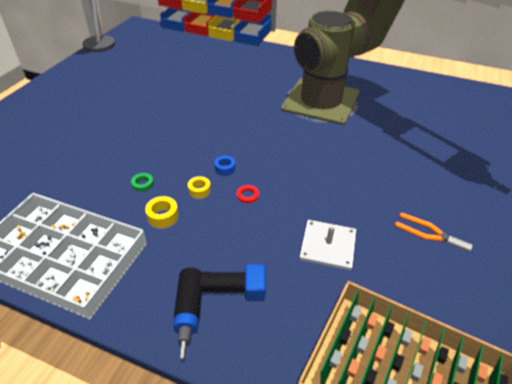

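View pics/t0.png

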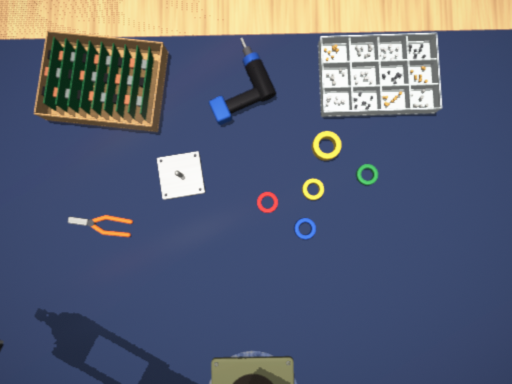

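The scene view shows the smaller yellow ring at (199,187), red at (247,193), green at (142,181) and the fixture plate at (329,244), with its post tip near (331,229). In the top view they are at (313,189), (267,202), (367,174) and (180,175). The large yellow and the blue rings are the look-alikes.

```bash
cat >h.py <<'E'
import cv2,numpy as np
from bench import manip,grab_frame,camera_model
SEED={'yellow':((199,187),(313,189)),'red':((247,193),(267,202)),'green':((142,181),(367,174)),'bigyel':((161,212),(327,146)),'plate':((315,248),(167,180))}
def mask(im,k):
    h=cv2.cvtColor(im,cv2.COLOR_BGR2HSV);H,S,V=cv2.split(h)
    if k=='plate': m=(S<60)&(V>140)
    elif k=='red': m=((H<8)|(H>172))&(S>130)&(V>80)
    elif k=='green': m=(H>45)&(H<85)&(S>100)&(V>50)
    else: m=(H>18)&(H<38)&(S>110)&(V>80)
    return m.astype(np.uint8)
def hull(im,k,p,r=25):
    cs,_=cv2.findContours(mask(im,k),cv2.RETR_EXTERNAL,cv2.CHAIN_APPROX_NONE)
    cs=[c for c in cs if cv2.contourArea(c)>40]
    c=min(cs,key=lambda c:-cv2.pointPolygonTest(c,(float(p[0]),float(p[1])),True))
    h=cv2.convexHull(c);m=cv2.moments(h)
    return np.array([m['m10'],m['m01']])/m['m00'],h[:,0]
def ray(n,p):
    c=camera_model(n);T=np.array(c['cam_to_world']);d=T[:3,:3]@np.linalg.solve(c['intrinsics'],[p[0],p[1],1.]);return T[:3,3],d/np.linalg.norm(d)
def plane(n,p,z):
    o,d=ray(n,p);return o+d*(z-o[2])/d[2]
def tri(ps,pt):
    A=np.zeros((3,3));b=np.zeros(3);R=[ray('scene',ps),ray('top',pt)]
    for o,d in R: P=np.eye(3)-np.outer(d,d);A+=P;b+=P@o
    x=np.linalg.solve(A,b);return x,[float(np.linalg.norm((np.eye(3)-np.outer(d,d))@(x-o))) for o,d in R][0]
E
python3 - <<'E'
from h import *
s=cv2.imread('pics/s0.png');t=cv2.imread('pics/t0.png')
for k,(a,b) in SEED.items():
    ca,ha=hull(s,k,a);cb,hb=hull(t,k,b);x,e=tri(ca,cb)
    P=np.array([plane('top',p,max(x[2],0)) for p in hb])[:,:2]
    print(k,ca.round(1),cb.round(1),x.round(4),'miss',round(e,4),'diam',cv2.minAreaRect(P.astype(np.float32)))
A=cv2.resize(s[205:280,290:370],None,fx=5,fy=5,interpolation=cv2.INTER_NEAREST);B=cv2.resize(t[140:210,145:215],None,fx=5,fy=5,interpolation=cv2.INTER_NEAREST)
A=A[:350];cv2.imwrite('pics/c0.png',np.hstack([A,B]))
E
```

```text
yellow [198.6 186.6] [312.7 188.8] [ 0.5222 -0.1642  0.0138] miss 0.0006 diam ((0.5233281850814819, -0.16423176229000092), (0.054149143397808075, 0.054415471851825714), 88.4394302368164)
red [247.4 193.6] [267.  201.9] [ 0.491  -0.046   0.0064] miss 0.0004 diam ((0.49098286032676697, -0.04639291763305664), (0.051886867731809616, 0.05188816040754318), 88.95842742919922)
green [141.7 181.7] [366.8 174. ] [ 0.5585 -0.3064  0.0097] miss 0.0003 diam ((0.5588697791099548, -0.3060014545917511), (0.05476566404104233, 0.052230823785066605), 88.93415832519531)
bigyel [161.4 211.4] [326.2 145.2] [ 0.6346 -0.2019  0.0182] miss 0.0005 diam ((0.6354316473007202, -0.20187917351722717), (0.07252722978591919, 0.0736573338508606), 88.32402801513672)
plate [328.5 243.3] [180.2 174.9] [0.5656 0.1793 0.0058] miss 0.0005 diam ((0.5661941766738892, 0.17906105518341064), (0.1131843626499176, 0.11233139038085938), 8.282065391540527)
```

View pics/c0.png

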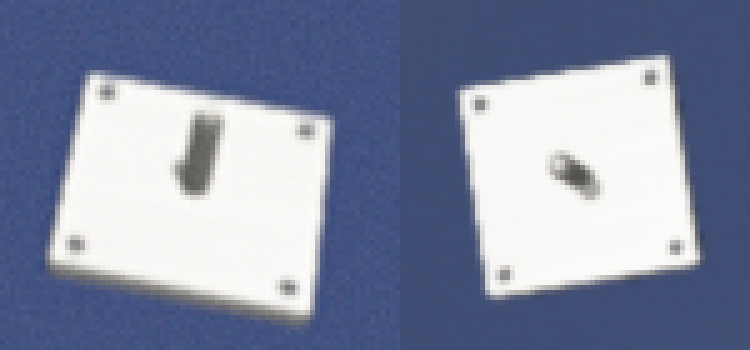

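Triangulated heights (yellow 13.8, red 6.4, green 9.7, plate centre 5.8 mm) and diameters (54, 52, 54, plate 113 mm) match the given sizes. The crop shows an upright post in the middle of the plate, with its tip near scene (331.6,227.6) and top (177,172). I'll head out at height.

```bash
cat >>h.py <<'E'
from scipy.spatial.transform import Rotation as Ro
def need(*targets):
    s=manip.get_state();R=Ro.from_euler('xyz',s['tool_rot'],degrees=True).as_matrix();p=s['tool_pos']
    print('t',s['clock'],'p',p.round(4),'rot',s['tool_rot'].round(2),'F',s['ft_force'].round(1),'w',round(s['gripper_width'],4),'g',round(float(s['gripper_force']),1))
    for t in targets:
        u=R.T@(np.array(t)-p)/.04;print(t,'units',u.round(3),'rows>=',np.ceil(max(abs(u).max(),np.linalg.norm(u)/1.2)));p=np.array(t)
E
python3 -m creep '-1 -.68 0 0 0 0 -1;-1 -.68 0 0 0 0 -1;-1 -.68 0 0 0 0 -1;-1 -.68 0 0 0 0 -1;-1 -.68 0 0 0 0 -1;-1 -.68 0 0 0 0 -1;-1 -.68 0 0 0 0 -1;-1 -.68 0 0 0 0 -1'
python3 - <<'E'
from h import *
x,e=tri((331.6,227.6),(176.8,172.));print('tip',x.round(4),e)
need((.5222,-.1642,.12),(.5222,-.1642,.004))
E
```

```text
clock: 0.9
tool_pos: [0.4381, 0.1945, 0.2311]
tool_rot: [-180.0, -0.0, 156.0]
ft_force: [0.8, 0.2, 0.1]
gripper_width: 0.0854
gripper_force: 0.0
tip [0.5666 0.1782 0.0586] 0.0013234983732781861
t 0.9 p [0.4381 0.1945 0.2311] rot [-1.7999e+02 -2.0000e-02  1.5601e+02] F [0.8 0.2 0.1] w 0.0854 g 0.0
(0.5222, -0.1642, 0.12) units [-5.569 -7.337  2.777] rows>= 9.0
(0.5222, -0.1642, 0.004) units [-1.0e-03  0.0e+00  2.9e+00] rows>= 3.0
```

```bash
python3 -m creep '-.62 -.82 .3 0 0 0 -1;-.62 -.82 .3 0 0 0 -1;-.62 -.82 .3 0 0 0 -1;-.62 -.82 .3 0 0 0 -1;-.62 -.82 .3 0 0 0 -1;-.62 -.82 .3 0 0 0 -1;-.62 -.82 .3 0 0 0 -1;-.62 -.82 .3 0 0 0 -1' >/dev/null
python3 -m creep '-.31 -.4 .2 0 0 0 -1;-.3 -.38 .2 0 0 0 -1;0 0 0 0 0 0 -1'
python3 - <<'E'
from h import *
need((.5222,-.1642,.06),(.5222,-.1642,.004))
E
```

```text
clock: 2.0
tool_pos: [0.5219, -0.1644, 0.118]
tool_rot: [-180.0, -0.1, 155.9]
ft_force: [0.4, 1.1, 0.4]
gripper_width: 0.0856
gripper_force: 0.0
t 2.0 p [ 0.5219 -0.1644  0.118 ] rot [-1.7997e+02 -7.0000e-02  1.5588e+02] F [0.4 1.1 0.4] w 0.0856 g 0.0
(0.5222, -0.1642, 0.06) units [-0.006  0.008  1.449] rows>= 2.0
(0.5222, -0.1642, 0.004) units [-2.0e-03  1.0e-03  1.4e+00] rows>= 2.0
```

```bash
python3 -m creep '0 0 .5 0 0 0 -1;0 0 .5 0 0 0 -1;0 0 .5 0 0 0 -1;0 0 .5 0 0 0 -1;0 0 .4 0 0 0 -1;0 0 .3 0 0 0 -1;0 0 .2 0 0 0 -1;0 0 0 0 0 0 -1'
python3 -m creep '0 0 0 0 0 0 -.4;0 0 0 0 0 0 -.4;0 0 0 0 0 0 1;0 0 0 0 0 0 1;0 0 0 0 0 0 1;0 0 0 0 0 0 1;0 0 0 0 0 0 1;0 0 0 0 0 0 1'
```

```text
clock: 2.8
tool_pos: [0.5213, -0.1617, 0.0026]
tool_rot: [180.0, -0.1, 156.0]
ft_force: [0.4, 0.5, -1.2]
gripper_width: 0.0855
gripper_force: 0.0
clock: 3.6
tool_pos: [0.5225, -0.1627, 0.0047]
tool_rot: [180.0, 0.1, 156.0]
ft_force: [-1.0, 0.1, 6.2]
gripper_width: 0.0523
gripper_force: 61.7
```

```bash
python3 -m creep '0 0 -.2 0 0 0 1;0 0 -.4 0 0 0 1;0 0 -.6 0 0 0 1;0 0 -.6 0 0 0 1;0 0 -.5 0 0 0 1;0 0 -.3 0 0 0 1;0 0 -.1 0 0 0 1;0 0 0 0 0 0 1'
python3 - <<'E'
from h import *
s=grab_frame('scene');t=grab_frame('top');cv2.imwrite('pics/s1.png',s);cv2.imwrite('pics/t1.png',t)
cv2.imwrite('pics/c1.png',np.hstack([cv2.resize(s[110:220,130:260],None,fx=3,fy=3),cv2.resize(t[140:250,255:385],None,fx=3,fy=3)]))
need((.5656,.1793,.11))
E
```

```text
clock: 4.4
tool_pos: [0.5219, -0.1625, 0.1117]
tool_rot: [180.0, 0.0, 156.0]
ft_force: [-0.3, -0.1, -1.6]
gripper_width: 0.0522
gripper_force: 63.0
t 4.5 p [ 0.5211 -0.1622  0.1105] rot [-1.80e+02 -1.00e-01  1.56e+02] F [-0.3  0.6 -1.8] w 0.0523 g 63.0
(0.5656, 0.1793, 0.11) units [2.456 8.251 0.016] rows>= 9.0
```

View pics/c1.png

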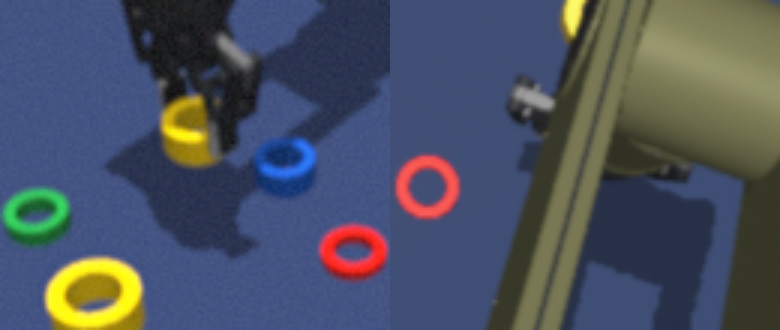

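Yellow is held level, in the scene view at about (195,153), and its neighbours are untouched. The ring is well above the post tip height, so I'm moving over the post.

```bash
python3 -m creep '.1 .4 0 0 0 0 1;.28 .95 0 0 0 0 1;.28 .95 0 0 0 0 1;.28 .95 0 0 0 0 1;.28 .95 0 0 0 0 1;.28 .95 0 0 0 0 1;.28 .95 0 0 0 0 1;.28 .95 0 0 0 0 1'>/dev/null
python3 -m creep '.25 .8 0 0 0 0 1;.1 .3 0 0 0 0 1;.05 .1 0 0 0 0 1;0 0 0 0 0 0 1;0 0 0 0 0 0 1'
python3 - <<'E'
from h import *
s=grab_frame('scene');t=grab_frame('top');cv2.imwrite('pics/s2.png',s);cv2.imwrite('pics/t2.png',t)
cv2.imwrite('pics/c2.png',np.hstack([cv2.resize(s[180:290,270:400],None,fx=3,fy=3),cv2.resize(t[110:220,125:255],None,fx=3,fy=3)]))
need((.566,.179,.11),(.566,.179,.07),(.566,.179,.017))
E
```

```text
clock: 5.8
tool_pos: [0.5656, 0.1778, 0.1109]
tool_rot: [-179.9, -0.0, 156.0]
ft_force: [0.2, -0.6, -0.6]
gripper_width: 0.0523
gripper_force: 63.1
t 5.9 p [0.5659 0.1776 0.1112] rot [-1.7996e+02 -2.0000e-02  1.5591e+02] F [ 1.1 -0.3 -1.8] w 0.0522 g 63.1
(0.566, 0.179, 0.11) units [0.012 0.032 0.03 ] rows>= 1.0
(0.566, 0.179, 0.07) units [-0.     0.001  1.   ] rows>= 1.0
(0.566, 0.179, 0.017) units [-0.000e+00  1.000e-03  1.325e+00] rows>= 2.0
```

View pics/c2.png

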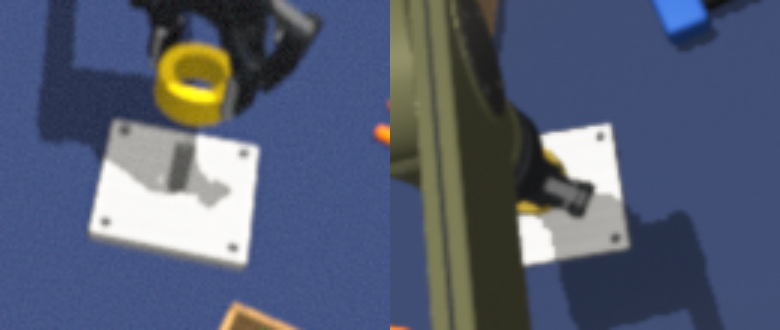

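The ring hangs over the post: in the scene view its centre is near (335,207) and the post tip near (331,228). I'll check its lateral position on the plane at its height.

```bash
python3 - <<'E'
from h import *
s=cv2.imread('pics/s2.png')
c,h=hull(s,'yellow',(328,213));print(c,h.min(0),h.max(0),plane('scene',c,.121).round(4))
E
python3 -m creep '0 0 .3 0 0 0 1;0 0 .4 0 0 0 1;0 0 .3 0 0 0 1;0 0 0 0 0 0 1'
```

```text
[334.12132025 207.1882248 ] [322 194] [347 221] [0.5678 0.1761 0.121 ]
clock: 6.3
tool_pos: [0.5643, 0.178, 0.0689]
tool_rot: [-179.8, -0.2, 156.0]
ft_force: [-0.3, -0.1, -0.5]
gripper_width: 0.0524
gripper_force: 63.1
```

```bash
python3 -m creep '0 .05 .1 0 0 0 1;0 0 .2 0 0 0 1;0 0 .2 0 0 0 1;0 0 .2 0 0 0 1;0 0 .2 0 0 0 1;0 0 .2 0 0 0 1;0 0 .1 0 0 0 1;0 0 0 0 0 0 1'
python3 - <<'E'
from h import *
need((.566,.179,.016))
E
```

```text
clock: 7.1
tool_pos: [0.5663, 0.1807, 0.0224]
tool_rot: [-179.9, -0.1, 156.0]
ft_force: [-0.4, -0.2, -1.8]
gripper_width: 0.0521
gripper_force: 63.1
t 7.1 p [0.5663 0.1807 0.0224] rot [-1.7994e+02 -8.0000e-02  1.5601e+02] F [-0.4 -0.2 -1.8] w 0.0521 g 63.1
(0.566, 0.179, 0.016) units [-0.01  -0.042  0.16 ] rows>= 1.0
```

```bash
python3 -m creep '0 -.03 .05 0 0 0 1;0 0 .05 0 0 0 1;0 0 .03 0 0 0 1;0 0 .02 0 0 0 1;0 0 0 0 0 0 1'
```

```text
clock: 7.6
tool_pos: [0.5665, 0.1798, 0.0173]
tool_rot: [180.0, 0.0, 156.0]
ft_force: [0.2, 0.5, -0.9]
gripper_width: 0.0522
gripper_force: 63.1
```

```bash
for i in 1 2 3 4; do :; done; python3 -m creep '0 0 .02 0 0 0 1;0 0 0 0 0 0 1'; python3 -m creep '0 0 .02 0 0 0 1;0 0 0 0 0 0 1'
```

```text
clock: 7.8
tool_pos: [0.5666, 0.1798, 0.0168]
tool_rot: [180.0, 0.0, 156.0]
ft_force: [0.3, -0.8, -0.3]
gripper_width: 0.0522
gripper_force: 63.4
clock: 8.0
tool_pos: [0.5667, 0.1798, 0.0168]
tool_rot: [180.0, 0.0, 156.0]
ft_force: [-0.2, -0.3, 6.1]
gripper_width: 0.0522
gripper_force: 63.9
```

Contact at about 6 N, so the ring is on the base. Releasing and rising.

```bash
python3 -m creep '0 0 0 0 0 0 -.3;0 0 0 0 0 0 -.3;0 0 0 0 0 0 -.6;0 0 0 0 0 0 -1;0 0 0 0 0 0 -1;0 0 0 0 0 0 -1'
python3 -m creep '0 0 -.2 0 0 0 -1;0 0 -.4 0 0 0 -1;0 0 -.6 0 0 0 -1;0 0 -.7 0 0 0 -1;0 0 -.6 0 0 0 -1;0 0 -.3 0 0 0 -1;0 0 0 0 0 0 -1'
python3 - <<'E'
from h import *
s=cv2.imread('pics/s0.png')
need((.491,-.046,.12))
E
```

```text
clock: 8.6
tool_pos: [0.5665, 0.1798, 0.0156]
tool_rot: [-180.0, -0.0, 156.0]
ft_force: [0.2, 0.4, -0.4]
gripper_width: 0.0855
gripper_force: 0.0
clock: 9.3
tool_pos: [0.5679, 0.1802, 0.13]
tool_rot: [179.8, 0.2, 156.0]
ft_force: [0.4, -0.0, 0.3]
gripper_width: 0.0853
gripper_force: 0.0
t 9.3 p [0.5679 0.1802 0.13  ] rot [179.84   0.21 156.01] F [ 0.4 -0.   0.3] w 0.0853 g 0.0
(0.491, -0.046, 0.12) units [-0.541 -5.948  0.235] rows>= 6.0
```

```bash
python3 -m creep '-.05 -.5 0 0 0 0 -1;-.09 -.95 0 0 0 0 -1;-.09 -.95 0 0 0 0 -1;-.09 -.95 0 0 0 0 -1;-.09 -.95 0 0 0 0 -1;-.09 -.95 0 0 0 0 -1;-.04 -.7 0 0 0 0 -1;0 0 0 0 0 0 -1'
python3 - <<'E'
from h import *
s=grab_frame('scene');t=grab_frame('top');cv2.imwrite('pics/s3.png',s);cv2.imwrite('pics/t3.png',t)
cv2.imwrite('pics/c3.png',np.hstack([cv2.resize(s[180:290,270:400],None,fx=3,fy=3),cv2.resize(t[110:220,125:255],None,fx=3,fy=3)]))
print(tri(hull(s,'yellow',(330,240))[0],hull(t,'yellow',(180,176))[0]))
need((.491,-.046,.05),(.491,-.046,.0))
E
```

```text
clock: 10.1
tool_pos: [0.4858, -0.0495, 0.1261]
tool_rot: [-179.9, -0.3, 155.8]
ft_force: [0.1, -0.1, -0.1]
gripper_width: 0.0854
gripper_force: 0.0
(array([0.56642468, 0.17975328, 0.02396642]), 0.00036779760140352887)
t 10.2 p [ 0.4878 -0.0472  0.1266] rot [-1.7997e+02 -1.6000e-01  1.5587e+02] F [0.3 0.6 0.1] w 0.0854 g 0.0
(0.491, -0.046, 0.05) units [-0.066  0.061  1.914] rows>= 2.0
(0.491, -0.046, 0.0) units [-3.00e-03  1.00e-03  1.25e+00] rows>= 2.0
```

View pics/c3.png

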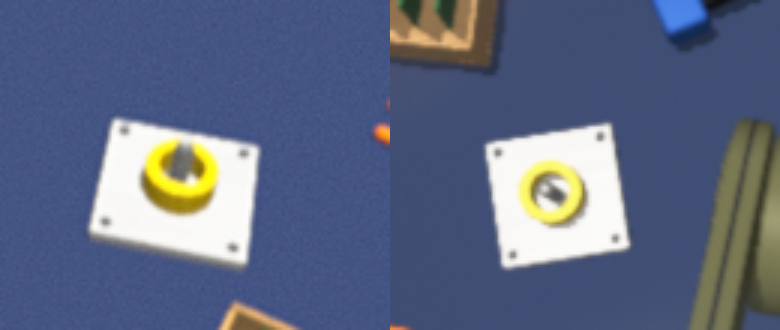

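Yellow lies flat and concentric round the post: scene (330,238), top (309,174 in crop scale), centre z 24 mm against the expected 25 mm. Now the red ring.

```bash
python3 -m creep '-.05 .05 .3 0 0 0 -1;0 0 .5 0 0 0 -.5;0 0 .5 0 0 0 -.5;0 0 .4 0 0 0 -.5;0 0 .3 0 0 0 -.5;0 0 .2 0 0 0 -.5;0 0 0 0 0 0 -.5;0 0 0 0 0 0 -.5'
python3 - <<'E'
from h import *
need((.491,-.046,.001))
E
```

```text
clock: 11.0
tool_pos: [0.4922, -0.0449, 0.0394]
tool_rot: [-180.0, -0.0, 156.1]
ft_force: [-0.2, 0.9, 1.1]
gripper_width: 0.064
gripper_force: 0.0
t 11.0 p [ 0.4922 -0.0449  0.0394] rot [-1.8000e+02 -3.0000e-02  1.5606e+02] F [-0.2  0.9  1.1] w 0.064 g 0.0
(0.491, -0.046, 0.001) units [ 0.016 -0.038  0.96 ] rows>= 1.0
```

```bash
python3 -m creep '.02 -.04 .2 0 0 0 -.5;0 0 .2 0 0 0 -.5;0 0 .2 0 0 0 -.5;0 0 .15 0 0 0 -.5;0 0 .1 0 0 0 -.5;0 0 .05 0 0 0 -.5;0 0 .05 0 0 0 -.5;0 0 0 0 0 0 -.5'
python3 - <<'E'
from h import *
need((.491,-.046,.001))
E
```

```text
clock: 11.8
tool_pos: [0.4907, -0.0465, 0.0016]
tool_rot: [-180.0, -0.0, 156.0]
ft_force: [0.1, -0.2, 1.3]
gripper_width: 0.0639
gripper_force: 0.0
t 11.8 p [ 0.4907 -0.0465  0.0016] rot [-1.80e+02 -1.00e-02  1.56e+02] F [ 0.1 -0.2  1.3] w 0.0639 g 0.0
(0.491, -0.046, 0.001) units [-0.002  0.016  0.014] rows>= 1.0
```

```bash
python3 -m creep '0 0 0 0 0 0 0;0 0 0 0 0 0 1;0 0 0 0 0 0 1;0 0 0 0 0 0 1;0 0 0 0 0 0 1;0 0 0 0 0 0 1'
python3 -m creep '0 0 -.1 0 0 0 1;0 0 -.3 0 0 0 1;0 0 -.5 0 0 0 1;0 0 -.6 0 0 0 1;0 0 -.6 0 0 0 1;0 0 -.5 0 0 0 1;0 0 -.3 0 0 0 1;0 0 0 0 0 0 1'
python3 - <<'E'
from h import *
s=grab_frame('scene');cv2.imwrite('pics/s4.png',s)
cv2.imwrite('pics/c4.png',cv2.resize(s[100:230,180:320],None,fx=4,fy=4))
need((.5664,.1795,.12))
E
```

```text
clock: 12.4
tool_pos: [0.4909, -0.0466, 0.0026]
tool_rot: [180.0, 0.1, 156.0]
ft_force: [-0.5, -0.5, 7.3]
gripper_width: 0.0505
gripper_force: 60.9
clock: 13.2
tool_pos: [0.4921, -0.0468, 0.1197]
tool_rot: [179.9, 0.3, 156.0]
ft_force: [0.5, -0.8, -1.3]
gripper_width: 0.0504
gripper_force: 62.4
t 13.25 p [ 0.4913 -0.0467  0.1186] rot [1.7997e+02 1.3000e-01 1.5601e+02] F [-0.1 -1.2 -1.1] w 0.0506 g 62.4
(0.5664, 0.1795, 0.12) units [ 0.583  5.929 -0.034] rows>= 6.0
```

View pics/c4.png

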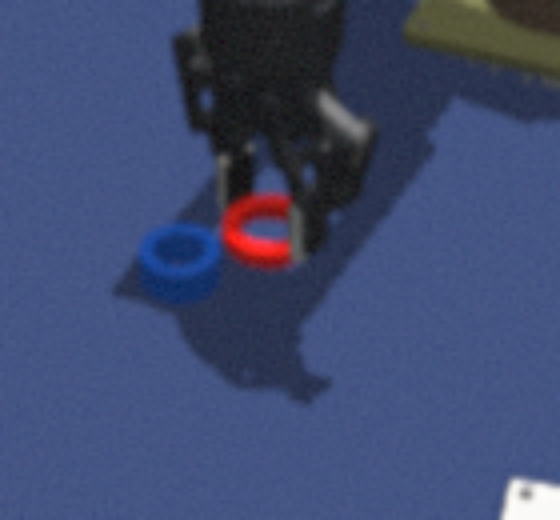

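Red is held level between the finger pads, in the scene view at about (247,157). On to the post.

```bash
python3 -m creep '.05 .5 0 0 0 0 1;.1 .95 0 0 0 0 1;.1 .95 0 0 0 0 1;.1 .95 0 0 0 0 1;.1 .95 0 0 0 0 1;.1 .95 0 0 0 0 1;.03 .5 0 0 0 0 1;0 .18 0 0 0 0 1'>/dev/null
python3 -m creep '0 0 .2 0 0 0 1;0 0 .3 0 0 0 1;0 0 .2 0 0 0 1;0 0 0 0 0 0 1;0 0 0 0 0 0 1'
python3 - <<'E'
from h import *
s=grab_frame('scene');t=grab_frame('top');cv2.imwrite('pics/s5.png',s)
cv2.imwrite('pics/c5.png',cv2.resize(s[180:290,270:400],None,fx=4,fy=4))
c,h=hull(s,'red',(332,222));z=manip.get_state()['tool_pos'][2]+.0045;print(c,h.min(0),h.max(0),plane('scene',c,z).round(4))
need((.5664,.1795,.042))
E
```

```text
clock: 14.55
tool_pos: [0.5654, 0.1785, 0.0892]
tool_rot: [-179.9, -0.1, 155.9]
ft_force: [0.6, -0.9, -0.5]
gripper_width: 0.0507
gripper_force: 62.5
[332.40544041 216.07253886] [321 206] [344 227] [0.5674 0.1763 0.0945]
t 14.65 p [0.5662 0.1791 0.09  ] rot [1.7999e+02 2.0000e-02 1.5596e+02] F [ 0.3  0.  -0.9] w 0.0505 g 62.5
(0.5664, 0.1795, 0.042) units [0.    0.012 1.199] rows>= 2.0
```

View pics/c5.png

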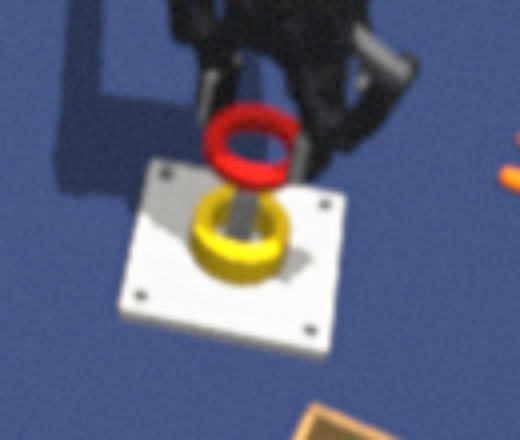

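Red is centred over the post: scene (332,216), or (0.567,0.176) at its height, with a 10 mm clearance. Lowering.

```bash
python3 -m creep '0 .02 .2 0 0 0 1;0 0 .25 0 0 0 1;0 0 .2 0 0 0 1;0 0 .2 0 0 0 1;0 0 .15 0 0 0 1;0 0 .08 0 0 0 1;0 0 0 0 0 0 1;0 0 0 0 0 0 1'
python3 -m creep '0 0 .03 0 0 0 1;0 0 .02 0 0 0 1;0 0 0 0 0 0 1'
```

```text
clock: 15.45
tool_pos: [0.5665, 0.1804, 0.0465]
tool_rot: [180.0, 0.0, 156.0]
ft_force: [0.2, -0.8, -0.1]
gripper_width: 0.0501
gripper_force: 62.5
clock: 15.75
tool_pos: [0.5663, 0.1803, 0.0446]
tool_rot: [180.0, 0.0, 156.0]
ft_force: [0.4, 0.2, -0.4]
gripper_width: 0.0506
gripper_force: 62.5
```

```bash
python3 -m creep '0 0 .03 0 0 0 1;0 0 .02 0 0 0 1;0 0 0 0 0 0 1'; python3 -m creep '0 0 .02 0 0 0 1;0 0 0 0 0 0 1';python3 -m creep '0 0 .02 0 0 0 1;0 0 0 0 0 0 1'
```

```text
clock: 16.05
tool_pos: [0.5662, 0.1803, 0.0424]
tool_rot: [-180.0, -0.0, 156.0]
ft_force: [0.3, 0.8, -1.5]
gripper_width: 0.0508
gripper_force: 62.5
clock: 16.25
tool_pos: [0.5662, 0.1803, 0.0416]
tool_rot: [-180.0, -0.0, 156.0]
ft_force: [-0.5, 0.4, -0.9]
gripper_width: 0.0505
gripper_force: 62.5
clock: 16.45
tool_pos: [0.5663, 0.1803, 0.0408]
tool_rot: [-180.0, -0.0, 156.0]
ft_force: [-0.8, 0.1, -0.4]
gripper_width: 0.0507
gripper_force: 62.5
```

```bash
python3 -m creep '0 0 .02 0 0 0 1;0 0 0 0 0 0 1'; python3 -m creep '0 0 .02 0 0 0 1;0 0 0 0 0 0 1'
```

```text
clock: 16.65
tool_pos: [0.5663, 0.1803, 0.0407]
tool_rot: [180.0, 0.0, 156.0]
ft_force: [-2.4, -0.7, 4.9]
gripper_width: 0.0504
gripper_force: 63.0
clock: 16.85
tool_pos: [0.5663, 0.1803, 0.0407]
tool_rot: [180.0, 0.0, 156.0]
ft_force: [-3.3, 0.7, 9.8]
gripper_width: 0.0505
gripper_force: 63.6
```

Seated on the yellow ring. Releasing, rising and backing off.

```bash
python3 -m creep '0 0 -.01 0 0 0 -.3;0 0 0 0 0 0 -.3;0 0 0 0 0 0 -.6;0 0 0 0 0 0 -1;0 0 0 0 0 0 -1;0 0 0 0 0 0 -1'
python3 -m creep '0 0 -.2 0 0 0 -1;0 0 -.4 0 0 0 -1;0 0 -.7 0 0 0 -1;0 0 -.8 0 0 0 -1;0 -.6 -.7 0 0 0 -1;0 -.9 -.3 0 0 0 -1;0 -.9 0 0 0 0 -1;0 -.9 0 0 0 0 -1'
python3 -m creep '0 -.9 0 0 0 0 -1;0 -.5 0 0 0 0 -1;0 0 0 0 0 0 -1;0 0 0 0 0 0 -1'
python3 - <<'E'
from h import *
s=grab_frame('scene');t=grab_frame('top')
cv2.imwrite('pics/c6.png',np.hstack([cv2.resize(s[180:290,270:400],None,fx=3,fy=3),cv2.resize(t[110:220,125:255],None,fx=3,fy=3)]))
print(tri(hull(s,'red',(330,230))[0],hull(t,'red',(180,176))[0]))
print('green',hull(s,'green',(142,181))[0])
need()
E
```

```text
clock: 17.45
tool_pos: [0.5662, 0.1803, 0.0395]
tool_rot: [-180.0, -0.0, 156.0]
ft_force: [-0.1, -0.2, 0.3]
gripper_width: 0.0852
gripper_force: 0.0
clock: 18.25
tool_pos: [0.5126, 0.0588, 0.1652]
tool_rot: [179.9, 0.1, 156.1]
ft_force: [-0.4, 0.5, 0.0]
gripper_width: 0.0851
gripper_force: 0.0
clock: 18.65
tool_pos: [0.4902, 0.0085, 0.1644]
tool_rot: [179.9, 0.1, 155.9]
ft_force: [0.9, -0.2, -0.6]
gripper_width: 0.0857
gripper_force: 0.0
(array([0.56705518, 0.18235649, 0.04681321]), 0.0018385297731720175)
green [141.71927083 181.75625   ]
t 18.75 p [0.4906 0.0092 0.1641] rot [1.7995e+02 5.0000e-02 1.5603e+02] F [-0.7  0.5 -0.4] w 0.0852 g 0.0
```

View pics/c6.png

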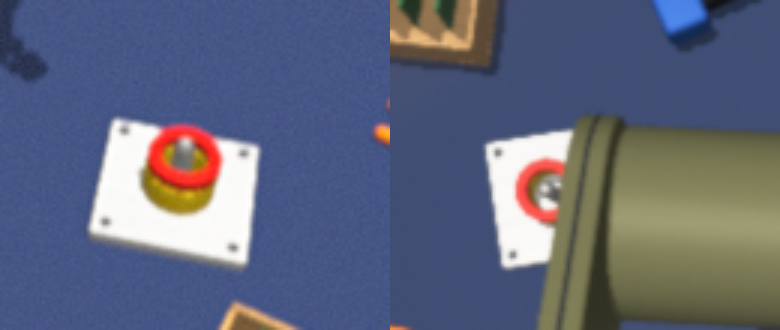

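The red ring lies flat on the yellow one with the post through both (scene (331,232)). Its height of about 47 mm is near the expected 44 mm, though the arm partly hides it in the top view. Green has not moved. Handing in.

```bash
python3 -c "
from bench import manip
print(manip.sign_off())"
```

```text
the job is handed in; nothing more can be done
None
```

The yellow ring is threaded onto the post and lies flat on the base with the red ring on top of it, the green ring has not moved, and the job was handed in at about 19 s of the 58 s allowed; sign-off returned no verdict.

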